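Register an inked linocut on the proof-press bed

ROBOT

A 6-joint arm with a two-finger parallel gripper is mounted at the origin on the work surface. World frame = base frame: x ahead of the robot, y to its left, z up, the work surface at z = 0. Lengths are in mm, angles in rad, forces in N, time in s.
With the tool pointing down it reaches from about 325 to 875 mm from the base axis. Payload 4.4 kg.
Tool frame: the origin (TCP) lies on the centre line of the jaws, within the pads' length; the fingertips stand ahead of it and the grasp point (between the pads) lies 6 mm ahead of it (ctrl.tcp_to_tips is the z of the fingertips in the tool frame, in mm); z points along the fingers, y is the line along which they close (so a half turn about z gives the same grasp; the last joint's range is limited). The gripper opens to 85 mm and grips with 20 to 120 N. Pads are 22 mm wide; open, the fingers measure 114 mm over their backs; the gripper's body (76 mm by 85 mm) begins 54 mm behind the grasp point. The pads swing forward as they close: fully open they stand 13 mm farther back than shut.
Start: joints at [-1.452, 0.207, 1.542, -0, 1.393, -0.15], TCP at [152.693, -554.358, 256.282] pointing down, gripper open.
Joint ranges: [-2.73, 2.73], [-0.86, 2.22], [0.23, 2.46], [-1.11, 4.25], [0.08, 2.63], [-2.82, 2.82]. Speed limits (rad/s): [2.79, 2.79, 3.14, 3.14, 3.14, 3.14].

INTERFACE

Orientations are given as a 3x3 rotation matrix whose columns are the frame's x, y, z axes.
In Python, from plant import ctrl, sensors, optics gives the robot as it stands. Calls block until the motion is done:
- ctrl.move_ptp(position, orientation): joint-space move of the TCP to a pose.
- ctrl.move_l(position, rot=None, vel=150, threshold=None): straight line of the TCP; rot=None keeps the orientation; vel is the mean speed in mm/s. With threshold (N) it stops when the force on the tool has changed by that much, and returns True; else False.
- ctrl.set_joints(angles): joint-space move.
- ctrl.gripper_to(opening, force=None): finger opening in mm; force is the grip in N (None keeps the last); returns when the fingers have stopped.
- ctrl.hold(seconds).
- ctrl.solve_ik(position, orientation): joint angles nearest the present ones, or None.
- sensors.read_state(): the state.
- optics.grab_frame(name): name is "side" or "top"; returns (picture, depth): 420x560x3 uint8, red, green, blue; 420x560 float32, mm along the optical axis (not along the pixel's ray), 0 where there is no reading.
- optics.camera_params(name): a dict with "mtx" (3x3 intrinsics, pixels), "R" (3x3) and "t" (3): a world point X has camera coordinates R X + t. Camera axes: x right, y down, z forward; pixel columns grow to the right and rows downward; lengths in mm; the calibration is good to about 2 mm. A picture is of the moment at which its call begins. camera_params takes no time and is no camera call.
A pose or a line that the arm cannot do raises ctrl.MotionError and nothing moves.
- ctrl.finish_job(): hands the job in; it is judged then, once.
The state is a dict: "t": time; "q": joint angles; "qvel": joint speeds; "tau": joint torques, N m; "eef_pos": TCP position; "eef_rot": TCP orientation; "force": force on the tool from outside, world axes, zero at the start; "wrist_torque": the same for the moment, N m; "grip_width": finger opening in mm; "grasp_force": force on a finger pad.
Only numpy, scipy, OpenCV 4.12 (cv2) and the standard library are available. Lean on these libraries where they do the work, as an engineer would, in place of code of your own. Each camera call takes 0.05 s, during which the arm holds its last target. There are 200 camera calls.

TASK

Push the blue-inked linocut block along the press bed until it sits square and tight in the inner corner of the brass register angle, its long side against the long bar and its short side against the short bar, and push the long two-window iron furniture up flush against most of the block's open short end to back it up. Only push them with the fingertips from the side: lift neither of them, do not touch the wet inked face, and leave the other things on the bed where they are.

Things in the scene. Friction and masses are not known exactly. Their poses are not given: they have to be found in the camera images.
- register: brass L-shaped register angle bolted to the steel press bed, 16 mm tall, bars 25 mm wide. Origin: the inner corner of the L, at bed level (z = 0). Its frame is turned only about the vertical. The inner face of the long bar is the plane x = 0 of this frame, from y = 0 to y = -200 mm (the bar lies on its +x side); the inner face of the short bar is the plane y = 0, from x = 0 to x = -90 mm (the bar lies on its +y side). The open quadrant is -x, -y. It does not move
- block: loose mounted linocut: plywood mount 100 mm (its x) x 140 mm (its y) x 19.3 mm tall, carrying the blue inked lino face; 23.3 mm tall in all, about 0.23 kg. Origin: centre of the underside, z up. It starts in the register's open quadrant, 25 to 65 mm short of each bar and up to 0.2 rad askew to them. In place its +x long side lies on the long bar and its +y short side on the short bar, so its origin is then at x = -50, y = -70 mm in the register's frame
- ink_face: the blue inked lino face, 84 x 124 x 4 mm, fixed on top of the plywood mount, set in 8 mm from the mount's edges all round; top 23.3 mm above the bed. Wet ink: not to be touched. Origin: centre of its underside, 19.3 mm above the block's origin
- furniture: the long two-window piece of furniture: a black cast-iron bar frame 80 mm (its x) x 35 mm (its y) x 18 mm tall with 6 mm walls and two open windows, loose, about 0.18 kg. Origin: centre of the underside, z up. It starts to the -y side of the block in the register's frame (310 to 350 mm from the corner), up to 0.25 rad askew. In place its +y long side lies on the block's -y short side, so its origin is then at y = -87.5 mm in the block's frame
- small_furniture: bystander, loose, to be left alone: small square one-window cast-iron furniture, black, 45 x 45 x 18 mm. Origin: under the middle of it, at bed level
- ink_tin: bystander, loose, to be left alone: round ink tin, white with a blue band, 80 mm across, 55 mm tall. Origin: under the middle of it, at bed level
- bare_block: bystander, loose, to be left alone: small bare (not inked) brown lino block on plywood, 80 x 65 mm, 23 mm tall. Origin: under the middle of it, at bed level
- quoin: bystander, loose, to be left alone: bright steel quoin, 75 x 23 x 16 mm, lying along its x. Origin: under the middle of it, at bed level
- stick: bystander, loose, to be left alone: brown wooden furniture stick, 150 x 24 x 16 mm, lying along its x. Origin: under the middle of it, at bed level
- quoin_key: bystander, loose, to be left alone: steel T-handled quoin key lying flat, 115 x 80 mm, 12 mm tall. Origin: under the middle of it, at bed level
- knife: bystander, loose, to be left alone: ink knife (spatula) lying flat along its x, 190 mm long, blade 65 mm wide at the +x end, handle 20 mm tall. Origin: under the middle of it, at bed level
- brayer: bystander, loose, to be left alone: hand ink roller: blue roller 110 mm wide and 44 mm across along its y at the origin, wooden handle reaching 175 mm to its -x. Origin: on the underside, at the centre of the roller
Mind the look-alikes: they are no part of the job. What is shaped like the furniture but purple is not meant. Leave any pink look-alike of the block alone.

How it is judged (in metres and radians):
At the end, for the whole second after the job is handed in: Block flat in the corner, within 2.5 mm of each bar and 0.025 rad of square. Furniture flat, its long side within 3 mm of the block's open (-y) short end, within 0.035 rad of parallel, its middle within 35 mm of the middle of that end. Both at rest (x of block in the frame of register between -0.0525 and -0.047 m and y of block in the frame of register between -0.0725 and -0.067 m and angle between the x axis of block and the x axis of register, either way round below 0.025 rad and y of furniture in the frame of block between -0.0905 and -0.0845 m and x of furniture in the frame of block between -0.035 and 0.035 m and angle between the x axis of furniture and the x axis of block, either way round below 0.035 rad and height (world z) of each of block, furniture below 0.003 m and angle between each of block, furniture's own z axis and vertical below 0.05 rad and linear speed of each of block, furniture below 0.01 m/s); the robot touches nothing.
It fails at once if the inked face is touched (contact force between any of the fingers, the arm and ink_face above 0.3 N).
It fails at once if the block or the furniture is lifted off the bed or tipped (height (world z) of any of block, furniture above 0.008 m or angle between any of block, furniture's own z axis and vertical above 0.15 rad).
It fails at once if one of the other things on the bed is moved more than 15 mm (distance of any of small_furniture, ink_tin, bare_block, quoin, stick, quoin_key, knife, brayer from where it was at the start of the episode above 0.015 m).
It also fails if it takes over 64 s, if anything falls off the work surface, if the arm or the gripper's body presses on something with over 40 N, if the wrist force passes 120 N, or if a joint passes its speed limit or range.

## Working session

There is one attempt and no reset: what is moved stays moved. The work goes in short steps, each a Python script; the robot and the scene stay as the last script left them, time stands still between calls to the robot, and variables do not carry over. Pictures are saved under pics/ and viewed, at most 10 in all, crops included, and the job is handed in when it is done.

```bash
ls; mkdir -p pics
python3 - <<'E'
from plant import ctrl,sensors,optics
import cv2,numpy as np
for n in("top","side"):
    p,d=optics.grab_frame(n); cv2.imwrite(f"pics/{n}0.png",p[:,:,::-1]); np.savez(f"{n}0.npz",p=p,d=d)
    c=optics.camera_params(n); print(n,c["mtx"].tolist(),(-c["R"].T@c["t"]).round(),c["R"].round(3).tolist())
print(ctrl.tcp_to_tips,sensors.read_state())
E
```

```text
pics
top [[396.3001813921089, 0.0, 274.57551987970567], [0.0, 396.3001813921089, 212.78753205519854], [0.0, 0.0, 1.0]] [ 412.    5. 1111.] [[0.025, -1.0, -0.003], [-0.988, -0.025, -0.155], [0.155, 0.007, -0.988]]
side [[386.6257235387329, 0.0, 283.0746332935366], [0.0, 386.6257235387329, 205.96826463175466], [0.0, 0.0, 1.0]] [ 245. -793.  544.] [[0.932, -0.362, 0.0], [-0.173, -0.445, -0.879], [0.318, 0.819, -0.477]]
25.0 {'t': 0.1, 'q': array([-1.45250458e+00,  2.07376448e-01,  1.54284994e+00, -1.77790634e-05,
        1.39349643e+00, -1.50493313e-01]), 'qvel': array([-0.00118984, -0.00172978, -0.00507664, -0.00136726,  0.00236497,
       -0.00011188]), 'tau': array([-1.51420619e-05, -3.84091330e+01, -2.92550218e+01, -2.90447570e-04,
        4.75888970e-03,  6.89383697e-06]), 'eef_pos': array([ 152.60760323, -553.70617368,  255.19973704]), 'eef_rot': array([[ 9.64093450e-01,  2.65563077e-01, -2.68771649e-04],
       [ 2.65563041e-01, -9.64091181e-01,  2.11321255e-03],
       [ 3.02070852e-04, -2.10871019e-03, -9.99997731e-01]]), 'force': array([-0.24259362, -0.22227892,  0.22116924]), 'wrist_torque': array([ 0.03038313,  0.02490547, -0.06487516]), 'grasp_force': 0.0, 'grip_width': 84.95627047067691}
```

View pics/top0.png

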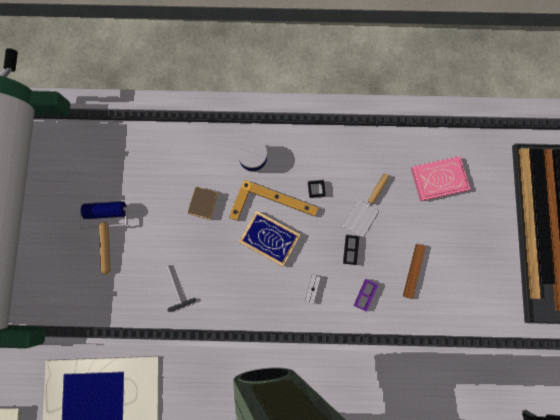

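View pics/side0.png

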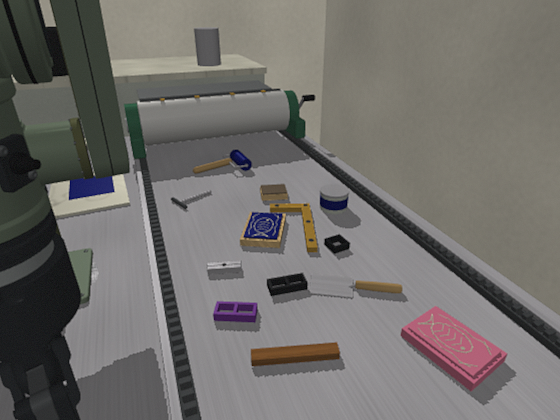

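The top view shows the register's corner near (246,184), the inked block at (270,240), the furniture at (351,250) with the knife blade just above it at (360,218), the quoin at (313,289) and the purple decoy at (367,294). The side view shows the same layout, with the block at (263,229) and the furniture at (287,284). Next I measure them.

```bash
cat > see.py <<'E'
import cv2,numpy as np
from plant import optics
def cloud(n,d):
    c=optics.camera_params(n);v,u=np.indices(d.shape)
    r=np.stack([u,v,np.ones_like(u)],-1)@np.linalg.inv(c["mtx"]).T
    return (r*d[...,None]-c["t"])@c["R"]
def ray(n,px,z):
    c=optics.camera_params(n);px=np.asarray(px,float).reshape(-1,2)
    r=np.c_[px,np.ones(len(px))]@np.linalg.inv(c["mtx"]).T@c["R"]; o=-c["R"].T@c["t"]
    return (o+r*((z-o[2])/r[:,2])[:,None])[:,:2]
def masks(n,p,d):
    W=cloud(n,d);h=cv2.cvtColor(p,cv2.COLOR_RGB2HSV);H,S,V=[h[...,i].astype(int) for i in range(3)]
    ok=(d>0)&(W[...,2]>5)&(W[...,2]<40)
    ok&=(abs(W[...,0]-480)<170)&(abs(W[...,1])<300)
    return W,{"ink":ok&(H>108)&(H<128)&(S>150)&(V>40),"brass":ok&(H>14)&(H<26)&(S>170)&(V>120),
      "wood":ok&(H>10)&(H<26)&(S>60)&(S<=170)&(V>120),"black":ok&(V<60)&(S<120)}
def blobs(m,amin=40):
    k,l,s,c=cv2.connectedComponentsWithStats(m.astype(np.uint8),connectivity=8)
    return [(l==i,s[i,4],c[i]) for i in range(1,k) if s[i,4]>amin]
def rect(n,m,z):
    v,u=np.nonzero(m)
    q=np.r_[[np.c_[u+a,v+b] for a in(-.5,.5) for b in(-.5,.5)]].reshape(-1,2)
    return cv2.minAreaRect(ray(n,q,z).astype(np.float32))
E
python3 - <<'E'
from see import *
for n in("top","side"):
    f=np.load(f"{n}0.npz");p,d=f["p"],f["d"];W,M=masks(n,p,d)
    for k,z in(("ink",23.3),("brass",16),("wood",19.3),("black",18)):
        for m,a,c in blobs(M[k]):
            print(n,k,a,c.round(),"ht",np.percentile(W[m][:,2],[10,50,90]).round(1),"xy",W[m][:,:2].mean(0).round(),[np.round(x,1) for x in rect(n,m,z)])
p=np.load("top0.npz")["p"];cv2.imwrite("pics/crop.png",cv2.resize(p[165:315,195:395,::-1],None,fx=4,fy=4,interpolation=cv2.INTER_NEAREST))
E
```

```text
top ink 264 [258. 230.] ht [20.5 23.2 26. ] xy [534.  59.] [array([528.7,  49.2]), array([74. , 71.7]), np.float64(56.3)]
top ink 130 [283. 233.] ht [20.8 23.4 26.3] xy [526. -13.] [array([528.1,   2.5]), array([94.4, 33.9]), np.float64(62.6)]
top ink 153 [269. 238.] ht [21.1 23.6 25.8] xy [512.  27.] [array([513.4,  27.8]), array([56.7, 44.3]), np.float64(64.8)]
top ink 129 [273. 252.] ht [21.5 23.5 26.6] xy [473.  14.] [array([484.1,  24.4]), array([94.3, 34.2]), np.float64(63.5)]
top wood 206 [238. 204.] ht [13.9 16.2 18.4] xy [608. 116.] [array([609.8, 114.3]), array([31.1, 99.7]), np.float64(68.2)]
top wood 402 [288. 201.] ht [12.4 16.2 18.9] xy [619. -23.] [array([620.3, -18.1]), array([183.5,  30.6]), np.float64(70.7)]
top wood 63 [372. 197.] ht [14.2 17.9 21.2] xy [ 636. -261.] [array([ 636.9, -260.9]), array([18. , 41.1]), np.float64(59.4)]
top wood 410 [268. 238.] ht [16.6 19.5 22.4] xy [513.  28.] [array([513.1,  26.7]), array([143.2, 104. ]), np.float64(62.6)]
top black 56 [317. 194.] ht [11.6 18.1 21.1] xy [ 640. -104.] [array([ 641.3, -105. ]), array([17.2, 47.9]), np.f
[... 451 characters left out ...]
[array([615.1,  10.3]), array([233.4,  72.1]), np.float64(88.3)]
side wood 70 [245. 227.] ht [18.8 20.2 21.4] xy [463.  37.] [array([467.9,  47. ]), array([141.1,  13.7]), np.float64(64.9)]
side wood 112 [278. 231.] ht [18.2 20.  21.6] xy [537. -11.] [array([537.4,  11.9]), array([148.9,  42.1]), np.float64(61.2)]
side wood 41 [365. 282.] ht [18.4 19.8 21.1] xy [ 635. -265.] [array([ 634.4, -264.7]), array([ 9.6, 39.7]), np.float64(68.8)]
side black 102 [332. 244.] ht [ 7.8 14.  19.3] xy [ 638. -108.] [array([ 635.5, -112.2]), array([64.2, 31. ]), np.float64(86.1)]
side black 498 [287. 283.] ht [ 7.2 15.2 19.4] xy [ 482. -203.] [array([ 481.8, -207.7]), array([52.1, 83.7]), np.float64(84.6)]
```

View pics/crop.png

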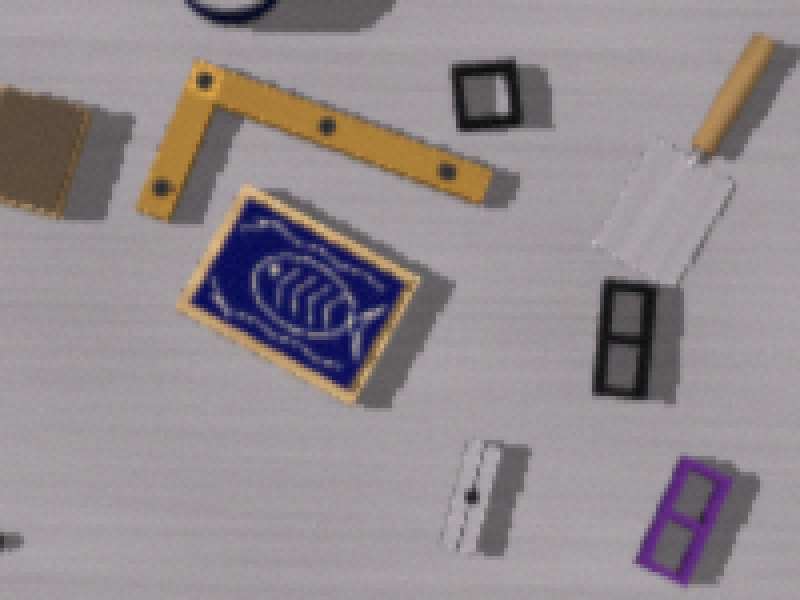

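Run:
```python
from see import *
f=np.load("top0.npz");p,d=f["p"],f["d"];W,M=masks("top",p,d)
h=cv2.cvtColor(p,cv2.COLOR_RGB2HSV)
# brass, gradient-free: pixels by colour within the register's neighbourhood, holes (screws) filled
m=((h[...,0]>10)&(h[...,0]<28)&(h[...,1]>110)&(h[...,2]>90)).astype(np.uint8)
m=cv2.morphologyEx(m,cv2.MORPH_CLOSE,np.ones((5,5)))
cand=[b for b in blobs(m) if 225<b[2][0]<320 and 180<b[2][1]<215];print([(b[1],b[2]) for b in cand])
b=max(cand,key=lambda b:b[1])[0]
c=max(cv2.findContours(b.astype(np.uint8),0,cv2.CHAIN_APPROX_NONE)[0],key=len)[:,0]
P=ray("top",c,16.)
a=np.radians(70.5-90)
for it in range(4):
    R=np.array([[np.cos(a),-np.sin(a)],[np.sin(a),np.cos(a)]]);Q=P@R
    xm,ym=Q[:,0].max(),Q[:,1].max()   # outer faces
    L=Q[(Q[:,1]<ym-40)&(Q[:,1]>ym-215)];o=L[L[:,0]>xm-13];i=L[(L[:,0]<=xm-13)]
    so,si=np.polyfit(o[:,1],o[:,0],1),np.polyfit(i[:,1],i[:,0],1)
    S=Q[(Q[:,0]<xm-40)&(Q[:,0]>xm-105)];so2=S[S[:,1]>ym-13];si2=S[S[:,1]<=ym-13]
    print(np.degrees(a).round(2),so.round(4),si.round(4),"y",so2[:,1].mean(),si2[:,1].mean(),Q.min(0),Q.max(0))
    a-=np.arctan((so[0]+si[0])/2)
mid=np.array([(o[:,0].mean()+i[:,0].mean())/2-12.5,(so2[:,1].mean()+si2[:,1].mean())/2-12.5])
C=R@mid;print("corner",C,"angle",a)
blk=np.array([513.2,27]);fur=np.array([486.5,-199.8])
print("block",(blk-C)@R,"rel ang",np.radians(62.6-90)-a,"furn",(fur-C)@R,np.radians(84.4-90)-a)
np.savez("reg.npz",C=C,a=a)
for n,px in(("knife",(353,202)),("k2",(366,236)),("k3",(344,225)),("quoin",(313,275)),("q2",(318,276)),("tipL",(316,215))):
    print(n,((ray("top",px,8)-C)@R).round())
```

```text
[(np.int32(1012), array([267.56719368, 199.3083004 ]))]
-19.5 [-5.000000e-04  6.030377e+02] [3.000000e-04 5.795676e+02] y 322.1754116902078 298.8948089844972 [489.09095849  99.5949417 ] [604.46740903 323.42578447]
-19.49 [-4.000000e-04  6.030377e+02] [4.000000e-04 5.795677e+02] y 322.1250301903707 298.84445179128306 [489.11999826  99.5390975 ] [604.48902311 323.37545243]
-19.49 [-4.000000e-04  6.030377e+02] [4.000000e-04 5.795677e+02] y 322.1250177868015 298.8444393937236 [489.1200054   99.53908375] [604.48902843 323.37544004]
-19.49 [-4.000000e-04  6.030377e+02] [4.000000e-04 5.795677e+02] y 322.12501778374775 298.84443939067125 [489.12000541  99.53908375] [604.48902843 323.37544004]
corner [645.06448792  87.74558566] angle -0.34024443408310706
block [-104.03324206 -101.26872121] rel ang -0.13797578096333923 furn [ -53.51548007 -323.97724311] 0.2425059959714247
knife [[  76. -287.]]
k2 [[  -2. -352.]]
k3 [[   5. -285.]]
quoin [[-156. -251.]]
q2 [[-153. -265.]]
tipL [[   4. -202.]]
```

```bash
cat > arm.py <<'E'
import numpy as np
from plant import ctrl,sensors
r=np.load("reg.npz");C,A=r["C"],float(r["a"])
def rot(a): return np.array([[np.cos(a),-np.sin(a)],[np.sin(a),np.cos(a)]])
def P(xy,z): return np.r_[C+rot(A)@np.asarray(xy,float),z]
def T(th): # tool down, its y at angle th in the register frame
    c,s=np.cos(th+A),np.sin(th+A); return np.array([[-s,c,0],[c,s,0],[0,0,-1.]]) @ np.diag([-1,1,1]) if False else np.array([[-s,c,0],[c,s,0],[0,0,-1.]])
def st(msg=""):
    s=sensors.read_state();print(msg,"t%.1f"%s["t"],"reg",((s["eef_pos"][:2]-C)@rot(A)).round(1),"z%.1f"%s["eef_pos"][2],"F",s["force"].round(1),"w%.0f"%s["grip_width"],ctrl.tcp_to_tips);return s
E
sed -i 's/return .* if False else /return /' arm.py
python3 - <<'E'
from arm import *
print(np.linalg.det(T(0.3)))
for nm,xy,th in(("bx",(-175,-92),np.pi/2-.138),("by",(-54,-200),0),("f",(-50,-360),.2425)):
    for k in(0,np.pi,-np.pi): 
        q=ctrl.solve_ik(P(xy,60),T(th+k)); print(nm,k,None if q is None else np.round(q,2))
ctrl.gripper_to(80); st()
E
```

```text
1.0000000000000002
bx 0 [-0.06  0.23  1.99 -0.    0.93 -1.15]
bx 3.141592653589793 [-0.06  0.23  1.99 -0.    0.93  1.99]
bx -3.141592653589793 [-0.06  0.23  1.99 -0.    0.93  1.99]
by 0 [-0.32  0.37  1.79 -0.    0.98  0.02]
by 3.141592653589793 None
by -3.141592653589793 None
f 0 [-0.62  0.37  1.8  -0.    0.98 -0.52]
f 3.141592653589793 [-0.62  0.37  1.8  -0.    0.98  2.62]
f -3.141592653589793 [-0.62  0.37  1.8  -0.    0.98  2.62]
 t0.3 reg [-249.9 -769.4] z256.0 F [ 0.8 -0.   0.3] w80 25.0
```

Run:
```python
from arm import *
b=np.array([-104,-101.]);th=-.138
p=b+rot(th)@[-75,0]
ctrl.move_ptp(P(p,110),T(np.pi/2+th)); st("above")
ctrl.move_l(P(p,42),vel=150)
ctrl.hold(.2)
print(ctrl.move_l(P(p,18),vel=25,threshold=4)); s=st("probe")
z=s["eef_pos"][2]+5
ctrl.move_l(P(p,z),vel=50)
ctrl.move_l(P(b+rot(th)@[-59,0],z),vel=60); st("contact")
print(ctrl.move_l(P((-116,-101),z),T(np.pi/2),vel=50,threshold=25)); st("aligned")
print(ctrl.move_l(P((-104,-101),z),vel=15,threshold=8)); st("seated")
from see import *
p_,d=optics.grab_frame("top");cv2.imwrite("pics/a.png",cv2.resize(p_[165:315,195:395,::-1],None,fx=4,fy=4))
```

```text
above t2.8 reg [-177.5  -91.1] z110.3 F [ 0.8  0.2 -0. ] w80 25.0
False
probe t4.7 reg [-178.1  -90.6] z18.1 F [ 0.2 -0.2  0. ] w80 25.0
contact t5.4 reg [-161.7  -93. ] z23.2 F [-0.5 -0.2 -0.4] w80 25.0
False
aligned t6.5 reg [-115.8 -100.9] z23.3 F [-0.3 -0.4 -0.3] w80 25.0
True
seated t7.0 reg [-112.8 -101.1] z22.4 F [ 0.3  0.  -0.5] w80 25.0
```

View pics/a.png

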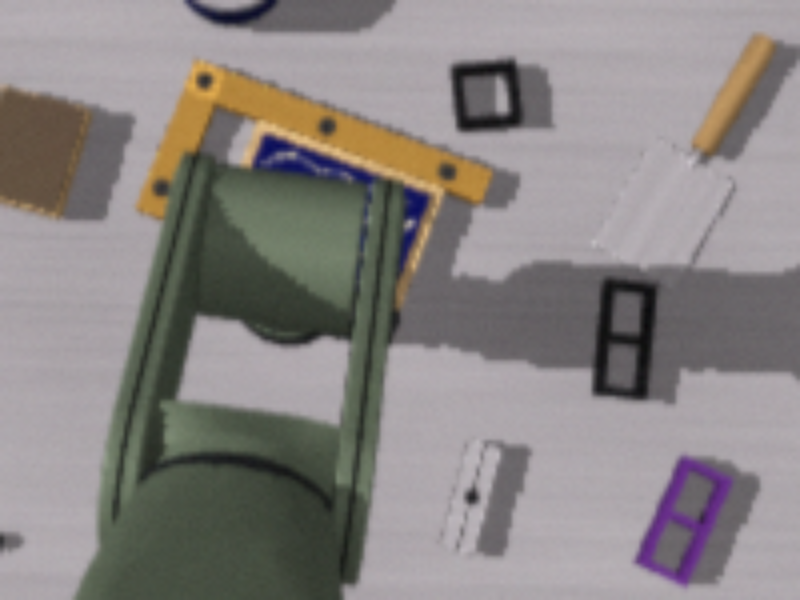

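The block now lies along the long bar, with its top edge at (260,125)-(440,190) in the crop, and still stands short of the short bar. Next is the push along y, then a second push against the long bar to seat it.

Run:
```python
from arm import *
ctrl.move_l(P((-130,-101),24),vel=80); ctrl.move_l(P((-130,-101),110),vel=200)
ctrl.gripper_to(50)
ctrl.move_ptp(P((-52,-200),110),T(0)); ctrl.move_l(P((-52,-200),48),vel=150); ctrl.hold(.2)
hit=ctrl.move_l(P((-52,-200),24),vel=25,threshold=4); s=st(f"probe {hit}"); z=s["eef_pos"][2]+4
ctrl.move_l(P((-52,-200),z),vel=50)
print(ctrl.move_l(P((-52,-157),z),vel=40,threshold=25)); st("near")
print(ctrl.move_l(P((-52,-143),z),vel=15,threshold=10)); st("seated y")
ctrl.move_l(P((-52,-175),z),vel=80); ctrl.move_l(P((-52,-175),110),vel=200)
ctrl.gripper_to(80)
ctrl.move_ptp(P((-128,-70),110),T(np.pi/2)); ctrl.move_l(P((-128,-70),22),vel=120); ctrl.hold(.2)
print(ctrl.move_l(P((-104,-70),22),vel=20,threshold=10)); st("seated x")
ctrl.move_l(P((-130,-70),22),vel=80); ctrl.move_l(P((-130,-70),110),vel=200); st("up")
```

```text
probe False t11.4 reg [ -51.8 -200. ] z24.2 F [-0.2  1.   0.2] w50 25.0
False
near t12.9 reg [ -51.9 -156.9] z28.2 F [-0.3  0.3  0.4] w50 25.0
True
seated y t13.6 reg [ -52.3 -149.5] z27.9 F [-0.5 -1.3  0.4] w50 25.0
True
seated x t18.1 reg [-112.7  -70.3] z21.2 F [-0.2 -0.1 -0.8] w80 25.0
up t19.1 reg [-130.2  -70.1] z109.7 F [ 0.5  0.1 -0.3] w80 25.0
```

Run:
```python
from arm import *
f=np.array([-53.5,-324.]);th=.2425
ctrl.gripper_to(30)
p=f+rot(th)@[-5,-44]
ctrl.move_ptp(P(p,110),T(th)); ctrl.move_l(P(p,48),vel=150); ctrl.hold(.2)
hit=ctrl.move_l(P(p,26),vel=25,threshold=4); s=st(f"probe {hit}"); z=s["eef_pos"][2]+4
ctrl.move_l(P(p,z),vel=50)
ctrl.move_l(P(f+rot(th)@[-5,-30],z),vel=50); st("contact")
print(ctrl.move_l(P((-57,-225),z),T(0),vel=50,threshold=25)); st("near")
from see import *
p_,d=optics.grab_frame("top");cv2.imwrite("pics/b.png",cv2.resize(p_[165:315,195:395,::-1],None,fx=4,fy=4))
```

```text
probe False t22.6 reg [ -47.6 -368. ] z26.1 F [-0.3 -0.2  0.3] w30 25.0
contact t23.3 reg [ -51.4 -353.8] z30.0 F [-0.6 -0.2 -1.2] w30 25.0
False
near t26.0 reg [ -57.  -225.1] z30.1 F [-0.8 -1.6 -0.3] w30 25.0
```

View pics/b.png

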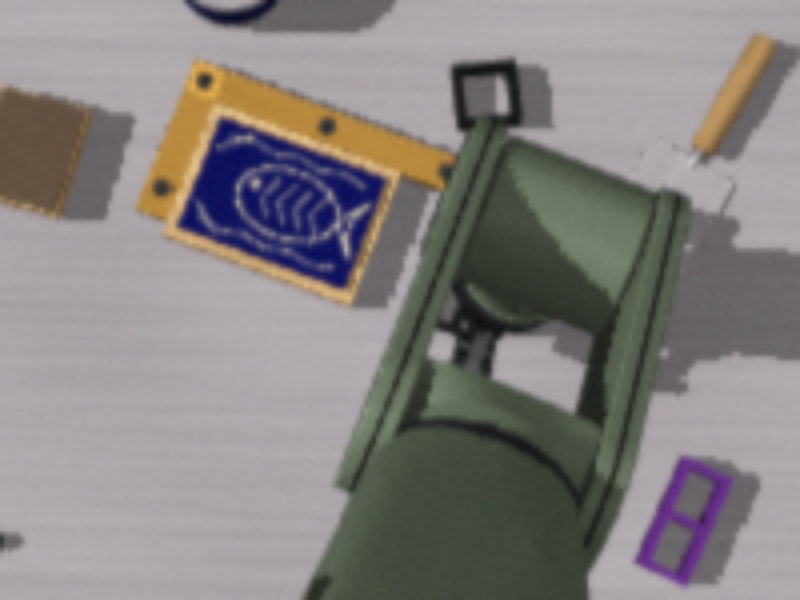

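The block sits tight in the corner at about (215,110), and part of the furniture shows under the wrist near (455,320). I push it home.

Run:
```python
from arm import *
z=30
print(ctrl.move_l(P((-57,-195),z),vel=40,threshold=20)); st("near")
print(ctrl.move_l(P((-57,-176),z),vel=15,threshold=8)); st("home")
ctrl.move_l(P((-57,-215),z),vel=80); ctrl.move_l(P((-57,-215),130),vel=200)
ctrl.move_ptp(np.array([330,-430,250.]),T(0)); st("away")
from see import *
for n in("top","side"):
    p,d=optics.grab_frame(n);np.savez(n+"1.npz",p=p,d=d)
    W,M=masks(n,p,d)
    z_={"ink":23.3,"wood":19.3,"black":18}
    for k in z_:
        for m,a,c in blobs(M[k]): print(n,k,a,c.round(),"ht",np.median(W[m][:,2]).round(1),[np.round(x,1) for x in rect(n,m,z_[k])],((np.array(rect(n,m,z_[k])[0])-C)@rot(A)).round(1))
    if n=="top": cv2.imwrite("pics/c.png",cv2.resize(p[165:265,205:335,::-1],None,fx=6,fy=6))
    else: cv2.imwrite("pics/d.png",cv2.resize(p[185:285,220:350,::-1],None,fx=6,fy=6))
```

```text
False
near t27.0 reg [ -57.2 -194.7] z29.9 F [ 0.8 -0.2 -0.7] w30 25.0
True
home t27.8 reg [ -57.4 -184.4] z29.6 F [ 0.5 -1.2  0.6] w30 25.0
away t30.5 reg [-124.1 -592.1] z249.1 F [-0.2 -0.5  0.3] w30 25.0
top ink 265 [251. 210.] ht 23.8 [array([586.5,  65.2]), array([73.4, 81.8]), np.float64(77.7)] [-47.7 -40.8]
top ink 119 [279. 209.] ht 23.8 [array([594.9,  17.7]), array([96. , 31.8]), np.float64(69.3)] [-23.9 -82.8]
top ink 144 [266. 215.] ht 23.5 [array([574.4,  37.9]), array([44.9, 55.6]), np.float64(1.4)] [-50.  -70.6]
top ink 130 [271. 229.] ht 23.6 [array([546.3,  35.3]), array([96.2, 32.5]), np.float64(72.9)] [-75.6 -82.4]
top wood 1003 [268. 207.] ht 17.6 [array([581.2,  19.1]), array([227.5, 129. ]), np.float64(70.5)] [-37.3 -86. ]
top wood 62 [373. 197.] ht 18.3 [array([ 637. , -260.8]), array([17.9, 41.4]), np.float64(58.3)] [ 108.7 -331.2]
top black 56 [317. 194.] ht 17.7 [array([ 641.3, -105. ]), array([17.2, 47.9]), np.float64(1.4)] [  60.8 -183. ]
top black 155 [295. 227.] ht 18.1 [array([543.7, -43. ]), array([35.9, 83.5]), np.float64(70.5)] [ -52.  -157.1]
top bl
[... 302 characters left out ...]
64(71.1)] [-18.9 -73. ]
side wood 57 [278. 196.] ht 11.5 [array([604.9, 170.5]), array([32.8, 54.2]), np.float64(68.8)] [-65.4  64.6]
side wood 127 [302. 222.] ht 19.9 [array([615.7,  12.9]), array([165.9,  39. ]), np.float64(63.8)] [ -2.7 -80.4]
side wood 70 [367. 283.] ht 19.1 [array([ 632.2, -270.6]), array([22.2, 41. ]), np.float64(68.8)] [ 107.5 -342. ]
side black 47 [271. 238.] ht 18.0 [array([508.8, -38.9]), array([49.2, 17.6]), np.float64(69.8)] [ -86.2 -164.8]
side black 111 [295. 240.] ht 13.2 [array([559. , -60.6]), array([54.3, 31.4]), np.float64(66.5)] [ -31.6 -168.6]
side black 103 [332. 245.] ht 14.5 [array([ 636.6, -113. ]), array([30.5, 61.8]), np.float64(2.4)] [  59. -192.]
```

View pics/c.png

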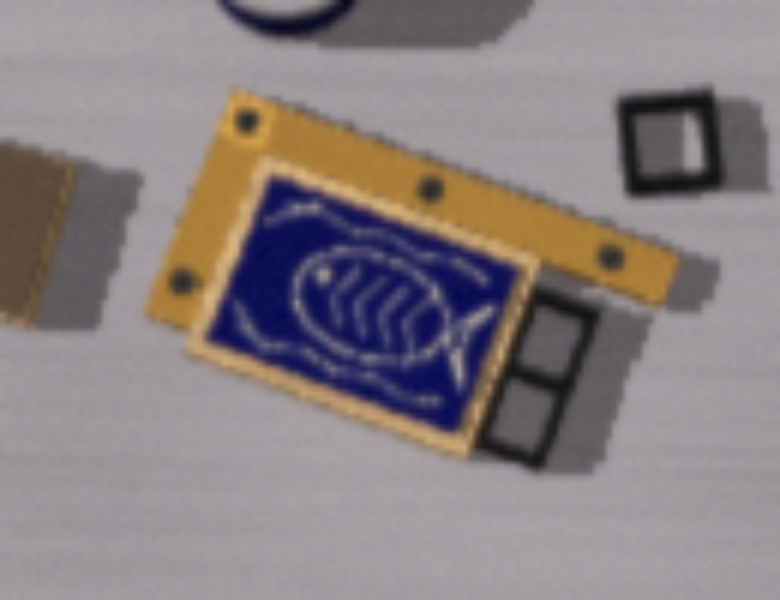

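View pics/d.png

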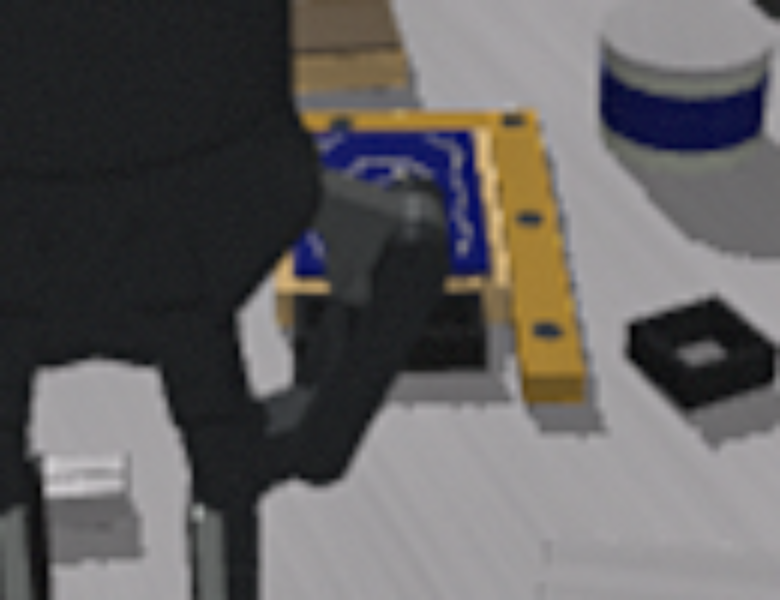

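The block sits square in the corner at (265,165) in the top crop, and the furniture lies flush on its open end around (540,380). The side view agrees. I make one numeric check, then hand in.

Run:
```python
from see import *
from arm import *
f=np.load("top1.npz");W,M=masks("top",f["p"],f["d"])
r=rect("top",M["ink"],23.3);c=(np.array(r[0])-C)@rot(A)
e=np.radians((r[2]-np.degrees(A)+45)%90-45);print(c,r[1],e)
if abs(c+[50,70]).max()<3.5 and abs(e)<.025: print("finish",ctrl.finish_job())
```

```text
[-49.78168644 -69.45252219] (123.13592529296875, 83.22706604003906) 0.00011229071896631217
the job is handed in; nothing more can be done
finish None
```

The job is handed in: my last camera check put the block at (-49.8, -69.5) mm in the register frame and square to within 0.001 rad, with the furniture flush on its open end; the judge's result was not shown to me.

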